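# Flush the label print head and hold its sprung cover at the pointer

## Robot

A 7-joint arm with a two-finger parallel gripper is mounted at the origin on the work surface. World frame = base frame: x ahead of the robot, y to its left, z up, the work surface at z = 0. Lengths are in m, angles in degrees, forces in N, time in s.
With the tool pointing down it reaches from about 0.425 to 0.875 m from the base axis. Payload 4.7 kg.
Tool frame: the origin (TCP) lies between the finger pads, 19 mm behind the fingertips; this is the grasp point; z points along the fingers, y is the line along which they close (so a half turn about z gives the same grasp; the last joint's range is limited). The gripper opens to 87 mm and grips with 3 to 60 N. Pads are 19 mm wide; open, the fingers measure 117 mm over their backs; the gripper's body (75 mm by 190 mm) begins 51 mm behind the grasp point.
Start: joints at [-69.208, 18.392, -4.016, 83.108, 1.295, 78.541, -3.26], TCP at [0.222, 0.611, 0.241] pointing down, gripper open.
Joint ranges: [-163.93, 163.93], [-17.29, 119.83], [-79.2, 71.16], [3.27, 140.29], [-89.18, 269.18], [5.43, 117.66], [-154.24, 154.24]. Speed limits (degrees/s): [147.25, 147.25, 180, 180, 180, 180, 180].

## Interface

Orientations are given as [roll, pitch, yaw] about the fixed x, y, z axes, in that order (R = Rz(yaw) Ry(pitch) Rx(roll)).
In Python, from cell import env gives the robot as it stands.
- The arm moves only by the tool jog_arm, never from a script. Its argument "motion" is a list of rows, each an object of numbers: "x", "y", "z": the shift along the tool's x, y, z in cm; "ax", "ay", "az": the turn, a rotation vector about the tool's x, y, z in degrees. In form: [{"x": .., "y": .., "z": .., "ax": .., "ay": .., "az": ..}, ...]. A call has exactly 5 rows; each row shifts and turns the commanded pose from where the row before left it, along the tool's axes as they then stand; what a row does not reach is not made up. A row lasts 1/10 s, in which the tool goes at most 50 mm and 8.59 degrees, less where a joint would pass 70% of its speed; a pose out of reach is approached as far as the arm can. A call is refused whole if a number of a shift passes 5 or a number of a turn 8.59, either way. A call with a gripper value outside its range is refused whole. "claw" is the gripper command: -1 is shut, 1 is fully open, values between are in proportion, set as the call begins (left out, the last holds). The fingers move at their own pace and stop on an object; "squeeze" is the grip in N (left out, the last holds). Time passes only in rows, so rows that do not move let the fingers close, or fill a call up. It gives the time, the measured TCP pose, the force, the opening and the grip force at its end, in the units of the state.
- env.get_obs(): the state, without advancing time (a new reading comes with each control period).
- env.read_camera(name): name is "scene" or "side" or "wrist"; returns the picture (384x512x3 uint8, red, green, blue); there is no depth.
- env.camera_params(name): a dict with "fx", "fy", "cx", "cy" (pixels), "k1" (the pictures are not rectified: a ray, as slopes to the right and down, at radius r is drawn at 1 + k1 r^2 times it, then the intrinsics apply), "extrinsics" (4x4, takes a point from world to camera coordinates). Camera axes: x right, y up, looking along -z (the intrinsics and any distortion apply to the point x, -y, -z); pixel columns grow to the right and rows downward; lengths in m; the calibration is good to about 2 mm. A picture is of the moment at which its call begins: read the wrist's pose just before it. camera_params takes no time and is no camera call; for the wrist camera it gives the pose at the moment of the call.
- env.sign_off(): hands the job in; it is judged then, once.
The state is a dict: "time_s": time; "qpos": joint angles; "joint_velocities": joint speeds; "effort": joint torques, N m; "tool_pos": TCP position; "tool_rot": TCP orientation; "force": force on the tool from outside, world axes, zero at the start; "wrist_torque": the same for the moment, N m; "grip_width": finger opening in m; "grasp_force": force on a finger pad.
Only numpy, scipy, OpenCV 4.12 (cv2) and the standard library are available. Lean on these libraries where they do the work, as an engineer would, in place of code of your own. Each camera call takes 0.05 s, during which the arm holds its last target. There are 200 camera calls.

## Task

Press the nozzle cap of the clamped cleaner canister fully down for a moment and let it spring back up, while the print unit's cover is still shut. Then take the cover by its bar handle, lift it against its spring until it lies in line with the pointer arm at the unit's side, and finish still holding it steadily there, because it would snap shut if let go. Leave the pointer as it is set, and leave the loose jar, label roll and capped can alone.

Things in the scene. Friction and masses are not known exactly. Their poses are not given: they have to be found in the camera images.
- unit: Print unit, fixed to the deck: open-topped aluminium housing 220 (x) x 180 (y) x 90 mm high on a dark foot plate 260 x 200 x 8 mm. Origin: centre of its underside on the deck; x points from the cover's front edge (robot side) to its hinge, y to the unit's left, z up. Its yaw varies by up to 0.3 rad.
- cover_hinge (a point): Middle of the cover's hinge axis, at (105, 0, 94) mm in the unit's frame; the axis runs along the unit's y.
- cover: Sprung cover of the unit. Origin: middle of the hinge axis; axes equal the unit's when shut (level); opening turns it about +y, front edge rising, stop at 1.2 rad. Aluminium plate, 220 mm from hinge to front, 184 wide, 6 thick, top 100 mm above the deck when shut. Spring and weight always close it: lifting straight up at the bar takes 4 to 7 N when shut, 8 to 18 N at the pointer's angle.
- cover_handle (a point): Round black bar, diameter 12 mm, 120 long, along the unit's y, on two 10 mm posts 52 mm either side of its middle; can turn between flat finger pads. Origin: middle of the bar's axis; when shut 175 mm from the hinge axis towards the front, 46 mm above it, 40 mm above the cover's top and 140 mm above the deck. Its axes turn with the cover and equal the unit's when shut.
- pointer (a joint): Angle of the pointer arm in rad, about the same hinge axis and from the same zero (level) as the cover's opening angle: equal angles mean in line. Set between 0.45 and 0.8 at the start; held by friction.
- pointer_tip (a point): Free end of the pointer: black strip 200 long, 8 thick, 14 mm high, beside the cover on the unit's left, 106 mm from its middle, turning on a black boss at the hinge; the end is 218 mm from the hinge axis, level with the cover's front edge when in line. Its x axis lies along the strip, towards the hinge.
- nozzle_cap (a joint): How far the nozzle cap is pressed, in m: 0 up, 0.008 fully down (stop). Spring: about 2.5 N to start, 7 N fully down; it springs back by itself. Pressed counts beyond 0.006.
- nozzle_top (a point): Centre of the flat top of the nozzle cap, 160 mm above the deck when up. White round cap 30 mm in diameter, 24 mm high, with a thin spout towards the unit (14 mm below the top, 30 mm from the axis), on a fixed bare aluminium canister 62 mm in diameter clamped to the deck to the right of the unit. Moves straight down when pressed.
- jar: Loose closed green glass jar, 72 mm in diameter, 90 mm high, origin at the centre of its underside. Bystander.
- label_roll: Loose roll of paper labels standing on its end, 100 mm in diameter, 50 mm high, 40 mm bore, origin at the centre of its underside. Bystander.
- capped_can: Loose aluminium can without nozzle, 60 mm in diameter, 120 mm high, origin at the centre of its underside. Bystander.
Mind the look-alikes: they are no part of the job. What is shaped like the part that bears nozzle_cap but pink or red is not meant.

How it is judged:
By the outcome, as a careful person would: the job done as asked, in the order asked, and still so for the second after the job is handed in, while the arm keeps its last pose, push and grip.
It also fails if it takes over 45 s, if anything falls off the work surface, if the arm or the gripper's body presses on something with over 40 N, if the wrist force passes 120 N, or if a joint passes its speed limit or range.

## Working session

There is one attempt and no reset: what is moved stays moved. The work goes in short steps, Python scripts to look and compute and a tool call to move; the robot and the scene stay as the last step left them, time stands still between calls to the robot, and variables do not carry over. Pictures are saved under pics/ and viewed, at most 10 in all, crops included, and the job is handed in when it is done.

Besides the shell and the picture viewer there is one more tool, called after "Emit:" as name(argument=value, ...) on one line, values as JSON. jog_arm: Moves the arm, as the interface text tells. Its arguments: {"type":"object","properties":{"motion":{"type":"array"},"claw":{"type":"number"},"squeeze":{"type":"number"}},"required":["motion"]}

```bash
mkdir -p pics; ls; python3 - <<'E'
from cell import env
import cv2, numpy as np
o=env.get_obs(); print({k:np.round(v,3).tolist() for k,v in o.items()})
ims=[]
for n in ("scene","side"):
    p=env.camera_params(n); print(n,{k:np.round(v,4).tolist() for k,v in p.items()})
    im=env.read_camera(n)[:,:,::-1]; cv2.imwrite(f"pics/{n}0.png",im)
E
```

```text
pics
{'time_s': 0.0, 'qpos': [-69.208, 18.44, -4.016, 83.175, 1.295, 78.54, -3.261], 'joint_velocities': [-0.033, -0.018, 0.115, 0.043, 0.068, 0.006, 0.082], 'effort': [0.0, -49.128, -0.404, -31.253, -0.064, 0.044, 0.0], 'tool_pos': [0.222, 0.61, 0.24], 'tool_rot': [-179.89, 0.006, 160.018], 'force': [0.185, -0.32, 0.376], 'wrist_torque': [-0.065, 0.021, 0.01], 'grasp_force': 0.0, 'grip_width': 0.087}
scene {'fx': 349.3673, 'fy': 349.3673, 'cx': 257.9481, 'cy': 193.2528, 'k1': 0.0055, 'extrinsics': [[0.8421, 0.5393, 0.0112, -0.436], [-0.4314, 0.6609, 0.6142, 0.1733], [0.3238, -0.522, 0.7891, -1.4296], [0.0, 0.0, 0.0, 1.0]]}
side {'fx': 419.6984, 'fy': 419.6984, 'cx': 256.3451, 'cy': 195.9523, 'k1': -0.1297, 'extrinsics': [[0.8224, -0.5688, 0.0084, -0.4405], [0.325, 0.4819, 0.8137, -0.234], [-0.4669, -0.6665, 0.5812, -1.2409], [0.0, 0.0, 0.0, 1.0]]}
```

View pics/scene0.png

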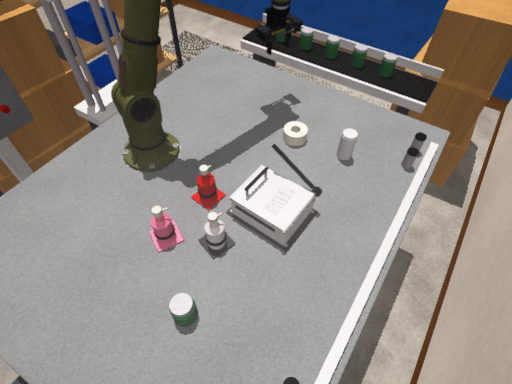

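View pics/side0.png

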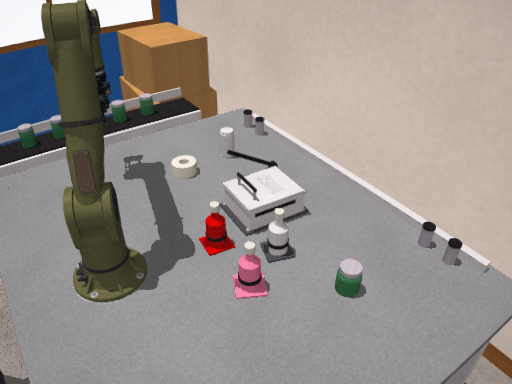

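Both views show three canisters. Red is at scene (206,186) and side (215,228), pink at scene (162,228) and side (250,268). The bare aluminium one on a dark plate is at scene (215,235) and side (279,237), and it is the one I want. The unit's handle bar is at scene (257,181) and side (246,182). The pointer runs from its boss at scene (316,190) to its tip near (274,147). Next is a close crop of both views.

```bash
python3 - <<'E'
import cv2, numpy as np
a=cv2.imread("pics/scene0.png")[135:260,190:330]; b=cv2.imread("pics/side0.png")[140:265,200:315]
f=lambda im:cv2.resize(im,None,fx=4,fy=4,interpolation=cv2.INTER_CUBIC)[:500,:400 if im is b else 560]
a=cv2.resize(a,(400*140//140,357),interpolation=cv2.INTER_CUBIC)
b=cv2.resize(b,(400,435),interpolation=cv2.INTER_CUBIC)
c=np.zeros((435,800,3),np.uint8); c[:357,:400]=a; c[:,400:]=b
cv2.imwrite("pics/crop1.png",c)
E
```

```text
(no output)
```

View pics/crop1.png

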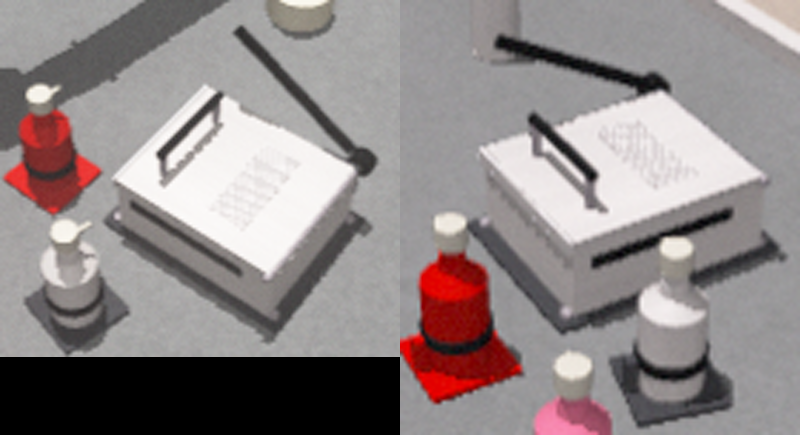

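The crop confirms the bare canister: white cap with its spout towards the unit, cap top at scene (212.4,214.1) and side (279.6,209.9). The bar, the cover corners and the pointer are clear in both views.

```bash
cat > h.py <<'E'
import numpy as np, cv2
from cell import env
def ray(n,uv,p=None):
    p=p or env.camera_params(n)
    K=np.array([[p['fx'],0,p['cx']],[0,p['fy'],p['cy']],[0,0,1.]])
    x,y=cv2.undistortPoints(np.array([[uv]],float),K,np.array([p['k1'],0,0,0.]))[0,0]
    E=np.array(p['extrinsics']); R,t=E[:3,:3],E[:3,3]
    d=R.T@np.array([x,-y,-1]); return -R.T@t, d/np.linalg.norm(d)
def plane(r,z): c,d=r; return c+d*(z-c[2])/d[2]
def tri(rs):
    A=[np.eye(3)-np.outer(d,d) for c,d in rs]
    X=np.linalg.solve(sum(A),sum(a@c for a,(c,d) in zip(A,rs)))
    return X,[float(np.linalg.norm(a@(X-c))*1e3) for a,(c,d) in zip(A,rs)]
E
python3 - <<'E'
from h import *
S=lambda x,y:(190+x/2.857,135+y/2.857); D=lambda x,y:(200+(x-400)/3.478,140+y/3.478)
pts={'cap':((64,227),(677,243),.16),'barR':((160,152),(594,175),.14),'barL':((221,97),(532,118),.14),
'c_fr':((114,178),(575,243),.1),'c_fl':((208,88),(480,153),.1),'c_bl':((357,172),(665,93),.1),'c_br':((268,274),(762,180),.1),
'tip':((239,30),(499,41),.2),'boss':((362,160),(655,84),.094)}
for k,(a,b,z) in pts.items():
    r=[ray('scene',S(*a)),ray('side',D(*b))]; X,e=tri(r)
    print(k,X.round(4),np.round(e,1),plane(r[0],z)[:2].round(4),plane(r[1],z)[:2].round(4))
E
```

```text
cap [ 0.4803 -0.1973  0.1629] [1. 1.] [ 0.4784 -0.1948] [ 0.4826 -0.1957]
barR [ 0.4986 -0.0455  0.14  ] [2.3 2.3] [ 0.4973 -0.0429] [ 0.4981 -0.0489]
barL [0.508  0.0725 0.1341] [1.1 1.1] [0.5113 0.0665] [0.5034 0.0664]
c_fr [ 0.4557 -0.0786  0.0985] [1.3 1.3] [ 0.4557 -0.0781] [ 0.4544 -0.082 ]
c_fl [0.467  0.1099 0.0885] [0.7 0.7] [0.472  0.1017] [0.4584 0.0939]
c_bl [0.6875 0.0902 0.0935] [0.3 0.3] [0.6892 0.0848] [0.681  0.0823]
c_br [ 0.6703 -0.0906  0.0924] [1.3 1.3] [ 0.6717 -0.0935] [ 0.6625 -0.1005]
tip [0.5008 0.1201 0.202 ] [0.7 0.7] [0.5002 0.121 ] [0.5028 0.1243]
boss [0.6854 0.106  0.0978] [0. 0.] [0.6846 0.1089] [0.6893 0.111 ]
```

Emit:
jog_arm(motion=[{"x":-4.7,"y":-0.5,"z":-1.4,"az":4.5},{"x":-4.7,"y":-0.5,"z":-1.4,"az":4.5},{"x":-4.7,"y":-0.5,"z":-1.4,"az":4.5},{"x":-4.7,"y":-0.5,"z":-1.4,"az":4.5},{"x":-4.7,"y":-0.5,"z":-1.4,"az":4.5}], claw=-1)

```text
$.motion[0]: bad value
```

Emit:
jog_arm(motion=[{"x":-4.9,"y":-0.5,"z":-0.5,"az":4.8},{"x":-4.9,"y":-0.5,"z":-0.5,"az":4.8},{"x":-4.9,"y":-0.5,"z":-0.5,"az":4.8},{"x":-4.9,"y":-0.5,"z":-0.5,"az":4.8},{"x":-4.9,"y":-0.5,"z":-0.5,"az":4.8}])

```text
$.motion[0]: bad value
```

Emit:
jog_arm(motion=[{"x":-4.7,"y":-0.5,"z":-1.4,"ax":0,"ay":0,"az":4.5},{"x":-4.7,"y":-0.5,"z":-1.4,"ax":0,"ay":0,"az":4.5},{"x":-4.7,"y":-0.5,"z":-1.4,"ax":0,"ay":0,"az":4.5},{"x":-4.7,"y":-0.5,"z":-1.4,"ax":0,"ay":0,"az":4.5},{"x":-4.7,"y":-0.5,"z":-1.4,"ax":0,"ay":0,"az":4.5}], claw=-1)

```text
time_s: 0.6
tool_pos: [0.4158, 0.4745, 0.3112]
tool_rot: [-180.0, 0.0, 137.3]
force: [0.9, 0.8, -0.0]
grip_width: 0.0551
grasp_force: 0.0
```

Emit:
jog_arm(motion=[{"x":-4.9,"y":-0.5,"z":-0.5,"ax":0,"ay":0,"az":4.8},{"x":-4.9,"y":-0.5,"z":-0.5,"ax":0,"ay":0,"az":4.8},{"x":-4.9,"y":-0.5,"z":-0.5,"ax":0,"ay":0,"az":4.8},{"x":-4.9,"y":-0.5,"z":-0.5,"ax":0,"ay":0,"az":4.8},{"x":-4.9,"y":-0.5,"z":-0.5,"ax":0,"ay":0,"az":4.8}])

```text
time_s: 1.1
tool_pos: [0.5451, 0.2668, 0.3358]
tool_rot: [-180.0, 0.0, 113.3]
force: [0.5, 1.4, 1.1]
grip_width: 0.0152
grasp_force: 0.0
```

Emit:
jog_arm(motion=[{"x":-4.6,"y":-1.6,"z":-0.5,"ax":0,"ay":0,"az":5.0},{"x":-4.6,"y":-1.6,"z":-0.5,"ax":0,"ay":0,"az":5.0},{"x":-4.6,"y":-1.6,"z":-0.5,"ax":0,"ay":0,"az":5.0},{"x":-4.6,"y":-1.6,"z":-0.5,"ax":0,"ay":0,"az":5.0},{"x":-4.6,"y":-1.6,"z":-0.5,"ax":0,"ay":0,"az":5.0}])

```text
time_s: 1.6
tool_pos: [0.5199, 0.026, 0.3609]
tool_rot: [-180.0, 0.0, 88.3]
force: [0.4, 0.4, 0.4]
grip_width: 0.0003
grasp_force: 0.0
```

```bash
python3 - <<'E'
from h import *
o=env.get_obs(); print(o['tool_pos'],o['tool_rot'],o['qpos'])
p=env.camera_params('wrist'); np.savez('w1.npz',**p); print(np.round(p['extrinsics'],3).tolist())
cv2.imwrite("pics/w1.png",env.read_camera('wrist')[:,:,::-1])
E
```

```text
[0.51993069 0.02601071 0.36087137] [-1.79964340e+02  2.08614960e-02  8.82682207e+01] [-3.18639845e+01  3.53608751e-02  2.62570146e+01  9.06875740e+01
  4.91939407e-04  8.93187467e+01 -7.33876079e+00]
[[1.0, -0.03, -0.001, -0.517], [0.029, 0.967, -0.252, 0.022], [0.009, 0.252, 0.968, -0.516], [0.0, 0.0, 0.0, 1.0]]
```

View pics/w1.png

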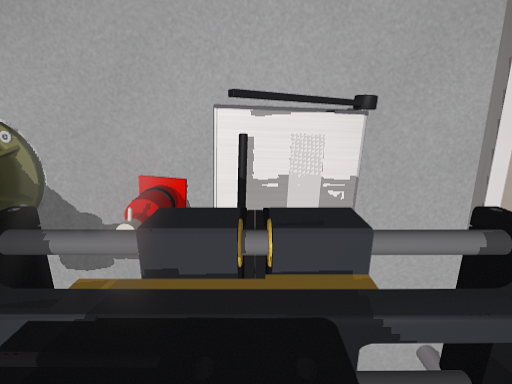

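The wrist view shows the bar from its left end at (243,135) down to (242,205), and the cover's left edge from (215,106) to (367,112). The pointer tip is at (229,93) and its boss near (366,101). The red canister is at (150,205).

```bash
python3 - <<'E'
from h import *
P={k:v for k,v in np.load('w1.npz').items()}; P={k:(v if v.ndim else float(v)) for k,v in P.items()}
im=cv2.imread('pics/w1.png'); g=im.max(2)
for r in (140,160,180,200):
    c=np.where(g[r,230:260]<70)[0]+230; m=c.mean(); print(r,c.min(),c.max(),plane(ray('w',(m,r),P),.14).round(4), 'edge',[ (x:=(np.where(g[r,195:235]>190)[0].min()+195)), plane(ray('w',(x,r),P),.1).round(4)])
c=np.where(g[120:200,242]<70)[0]+120; print('bar left end row',c.min(),plane(ray('w',(242.5,c.min()),P),.144))
for n,uv,z in (('fl',(215,106),.1),('bl',(367,112),.1)): print(n,plane(ray('w',uv,P),z).round(4))
S=lambda x,y:(190+x/2.857,135+y/2.857); D=lambda x,y:(200+(x-400)/3.478,140+y/3.478)
print('tip',tri([ray('w',(230,93),P),ray('scene',S(239,30)),ray('side',D(499,41))]))
print('boss',tri([ray('w',(366,101),P),ray('scene',S(362,160)),ray('side',D(655,84))]))
E
```

```text
140 239 247 [0.5041 0.0599 0.14  ] edge [np.int64(214), array([0.459 , 0.0575, 0.1   ])]
160 239 246 [0.5023 0.0328 0.14  ] edge [np.int64(214), array([0.457 , 0.0274, 0.1   ])]
180 238 245 [0.4997 0.0047 0.14  ] edge [np.int64(214), array([ 0.4549, -0.0038,  0.1   ])]
200 238 245 [ 0.4985 -0.0246  0.14  ] edge [np.int64(214), array([ 0.4527, -0.0362,  0.1   ])]
bar left end row 134 [0.5039218  0.06809637 0.144     ]
fl [0.4638 0.1061 0.1   ]
bl [0.684  0.0912 0.1   ]
tip (array([0.49860965, 0.11690863, 0.20412602]), [3.6030440670665564, 3.536992648136569, 0.6114882168582256])
boss (array([0.68461645, 0.10655694, 0.09685354]), [1.7963224615835927, 0.6300615146217899, 1.2942178267059563])
```

Emit:
jog_arm(motion=[{"x":-4.46,"y":-0.67,"z":2,"ax":0,"ay":0,"az":0},{"x":-4.46,"y":-0.67,"z":2,"ax":0,"ay":0,"az":0},{"x":-4.46,"y":-0.67,"z":2,"ax":0,"ay":0,"az":0},{"x":-4.46,"y":-0.67,"z":2,"ax":0,"ay":0,"az":0},{"x":-4.46,"y":-0.67,"z":2,"ax":0,"ay":0,"az":0}])

```text
time_s: 2.15
tool_pos: [0.4806, -0.1951, 0.2604]
tool_rot: [180.0, -0.0, 88.6]
force: [1.2, 0.3, 0.4]
grip_width: 0.0005
grasp_force: 0.0
```

Emit:
jog_arm(motion=[{"x":0,"y":0,"z":2,"ax":0,"ay":0,"az":0},{"x":0,"y":0,"z":2,"ax":0,"ay":0,"az":0},{"x":0,"y":0,"z":1.5,"ax":0,"ay":0,"az":0},{"x":0,"y":0,"z":0.5,"ax":0,"ay":0,"az":0},{"x":0,"y":0,"z":0,"ax":0,"ay":0,"az":0}])

```text
time_s: 2.65
tool_pos: [0.4808, -0.1934, 0.2006]
tool_rot: [-179.9, -0.0, 88.5]
force: [0.1, 0.3, 0.7]
grip_width: 0.0004
grasp_force: 0.0
```

```bash
python3 - <<'E'
from h import *
o=env.get_obs(); print(o['tool_pos'],o['tool_rot'])
a=env.read_camera('scene')[:,:,::-1][150:260,150:290]; b=env.read_camera('side')[:,:,::-1][150:260,210:350]
cv2.imwrite("pics/c2.png",np.hstack([cv2.resize(i,(400,314),interpolation=cv2.INTER_CUBIC) for i in (a,b)]))
E
```

```text
[ 0.48082599 -0.1934102   0.20055682] [-1.79904846e+02 -9.57563738e-03  8.85350920e+01]
```

View pics/c2.png

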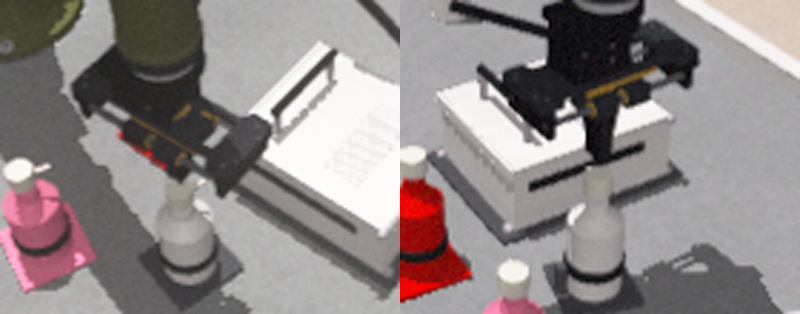

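The fingertips are centred over the bare canister's cap, about 2 cm above it, in both crops. Now the press.

Emit:
jog_arm(motion=[{"x":-0.2,"y":0,"z":1.0,"ax":0,"ay":0,"az":0},{"x":0,"y":0,"z":1.0,"ax":0,"ay":0,"az":0},{"x":0,"y":0,"z":0.5,"ax":0,"ay":0,"az":0},{"x":0,"y":0,"z":0.3,"ax":0,"ay":0,"az":0},{"x":0,"y":0,"z":0.2,"ax":0,"ay":0,"az":0}])

```text
time_s: 3.25
tool_pos: [0.4811, -0.1959, 0.1716]
tool_rot: [-180.0, -0.0, 88.5]
force: [-1.9, 1.3, 6.7]
grip_width: 0.0002
grasp_force: 3.4
```

Emit:
jog_arm(motion=[{"x":0,"y":0,"z":0.1,"ax":0,"ay":0,"az":0},{"x":0,"y":0,"z":0.1,"ax":0,"ay":0,"az":0},{"x":0,"y":0,"z":0,"ax":0,"ay":0,"az":0},{"x":0,"y":0,"z":0,"ax":0,"ay":0,"az":0},{"x":0,"y":0,"z":0,"ax":0,"ay":0,"az":0}])

```text
time_s: 3.75
tool_pos: [0.4812, -0.1959, 0.171]
tool_rot: [180.0, -0.1, 88.5]
force: [-4.8, 1.8, 13.1]
grip_width: 0.0007
grasp_force: 6.8
```

The force climbed to 13 N with no further travel, so the cap is on its stop. I'll release it and go to the bar.

Emit:
jog_arm(motion=[{"x":0,"y":0,"z":-1,"ax":0,"ay":0,"az":0},{"x":0,"y":0,"z":-2,"ax":0,"ay":0,"az":0},{"x":0,"y":0,"z":-2,"ax":0,"ay":0,"az":0},{"x":0,"y":0,"z":-2,"ax":0,"ay":0,"az":0},{"x":0,"y":0,"z":-2,"ax":0,"ay":0,"az":0}])

```text
time_s: 4.25
tool_pos: [0.4809, -0.1956, 0.2597]
tool_rot: [-180.0, -0.0, 88.5]
force: [0.6, 0.0, -0.7]
grip_width: 0.0003
grasp_force: 0.0
```

Emit:
jog_arm(motion=[{"x":4.13,"y":0.3,"z":0,"ax":0,"ay":0,"az":0},{"x":4.13,"y":0.3,"z":0,"ax":0,"ay":0,"az":0},{"x":4.13,"y":0.3,"z":0,"ax":0,"ay":0,"az":0},{"x":4.13,"y":0.3,"z":0,"ax":0,"ay":0,"az":0},{"x":4.13,"y":0.3,"z":0,"ax":0,"ay":0,"az":2.4}], claw=1)

```text
time_s: 4.75
tool_pos: [0.5012, 0.012, 0.2591]
tool_rot: [-180.0, -0.0, 86.1]
force: [1.4, -0.5, 1.6]
grip_width: 0.0326
grasp_force: 0.0
```

```bash
python3 - <<'E'
from h import *
o=env.get_obs(); print(o['tool_pos'],o['tool_rot'])
p=env.camera_params('wrist'); np.savez('w2.npz',**p)
w=env.read_camera('wrist')[:,:,::-1]; cv2.imwrite('pics/w2raw.png',w)
a=env.read_camera('scene')[:,:,::-1][150:270,190:330]; b=env.read_camera('side')[:,:,::-1]; cv2.imwrite('pics/side2.png',b)
cv2.imwrite("pics/c3.png",np.hstack([cv2.resize(w,(400,300)),cv2.resize(a,(350,300),interpolation=cv2.INTER_CUBIC)]))
E
```

```text
[0.50122722 0.0119615  0.2590797 ] [-1.79990686e+02 -2.07170623e-02  8.60681300e+01]
```

View pics/c3.png

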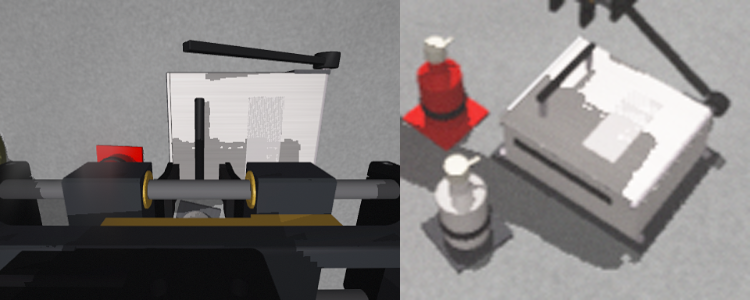

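The bar sits midway between the open fingers in the wrist view, and the cap is back up in the scene crop. Next I go down, grip and begin the lift.

Emit:
jog_arm(motion=[{"x":0,"y":0,"z":2.0,"ax":0,"ay":0,"az":0},{"x":0,"y":0,"z":3.0,"ax":0,"ay":0,"az":0},{"x":0,"y":0,"z":3.0,"ax":0,"ay":0,"az":0},{"x":0,"y":0,"z":2.5,"ax":0,"ay":0,"az":0},{"x":0,"y":0,"z":1.3,"ax":0,"ay":0,"az":0}])

```text
time_s: 5.4
tool_pos: [0.5, 0.0088, 0.139]
tool_rot: [-179.8, 0.1, 86.0]
force: [-0.5, -0.4, -0.8]
grip_width: 0.0827
grasp_force: 0.0
```

Emit:
jog_arm(motion=[{"x":0,"y":0,"z":0,"ax":0,"ay":0,"az":0},{"x":0,"y":0,"z":0,"ax":0,"ay":0,"az":0},{"x":0,"y":0,"z":0,"ax":0,"ay":0,"az":0},{"x":0,"y":0,"z":0,"ax":0,"ay":0,"az":0},{"x":0,"y":0,"z":0,"ax":0,"ay":0,"az":0}], claw=-1, squeeze=50)

```text
time_s: 5.9
tool_pos: [0.5021, 0.0104, 0.1421]
tool_rot: [179.9, -0.0, 86.1]
force: [0.4, 0.1, -0.4]
grip_width: 0.055
grasp_force: 0.0
```

Emit:
jog_arm(motion=[{"x":0,"y":0,"z":0,"ax":0,"ay":0,"az":0},{"x":0,"y":0,"z":0,"ax":0,"ay":0,"az":0},{"x":0,"y":0,"z":0,"ax":0,"ay":0,"az":0},{"x":0,"y":0,"z":0,"ax":0,"ay":0,"az":0},{"x":0,"y":0,"z":0,"ax":0,"ay":0,"az":0}])

```text
time_s: 6.4
tool_pos: [0.5015, 0.0103, 0.1413]
tool_rot: [180.0, -0.0, 86.1]
force: [1.0, 0.4, -0.6]
grip_width: 0.0151
grasp_force: 0.0
```

Emit:
jog_arm(motion=[{"x":0,"y":0,"z":0,"ax":0,"ay":0,"az":0},{"x":0,"y":0,"z":0,"ax":0,"ay":0,"az":0},{"x":0,"y":0,"z":0,"ax":0,"ay":0,"az":0},{"x":0,"y":0.12,"z":-0.43,"ax":0,"ay":0,"az":0},{"x":0,"y":0.14,"z":-0.43,"ax":0,"ay":0,"az":0}])

```text
time_s: 6.9
tool_pos: [0.5039, 0.0101, 0.1492]
tool_rot: [-180.0, 0.0, 86.1]
force: [3.2, -0.2, -8.2]
grip_width: 0.0105
grasp_force: 50.0
```

Emit:
jog_arm(motion=[{"x":0,"y":0.29,"z":-0.86,"ax":0,"ay":0,"az":0},{"x":0,"y":0.35,"z":-0.84,"ax":0,"ay":0,"az":0},{"x":0,"y":0.36,"z":-0.83,"ax":0,"ay":0,"az":0},{"x":0,"y":0.43,"z":-0.79,"ax":0,"ay":0,"az":0},{"x":0,"y":0.45,"z":-0.78,"ax":0,"ay":0,"az":0}])

```text
time_s: 7.4
tool_pos: [0.522, 0.0089, 0.1908]
tool_rot: [-179.8, 0.0, 86.1]
force: [1.1, 0.8, -11.1]
grip_width: 0.0104
grasp_force: 50.0
```

Emit:
jog_arm(motion=[{"x":0,"y":0.51,"z":-0.75,"ax":0,"ay":0,"az":0},{"x":0,"y":0.52,"z":-0.74,"ax":0,"ay":0,"az":0},{"x":0,"y":0.58,"z":-0.7,"ax":0,"ay":0,"az":0},{"x":0,"y":0.6,"z":-0.68,"ax":0,"ay":0,"az":0},{"x":0,"y":0,"z":0,"ax":0,"ay":0,"az":0}])

```text
time_s: 7.9
tool_pos: [0.5436, 0.0074, 0.2207]
tool_rot: [-179.7, -0.0, 86.1]
force: [-10.3, 1.2, -2.8]
grip_width: 0.0108
grasp_force: 50.0
```

```bash
python3 - <<'E'
from h import *
o=env.get_obs(); print(o['tool_pos'],o['tool_rot'],o['force'],o['grip_width'])
p=env.camera_params('wrist'); np.savez('w3.npz',**p)
w=env.read_camera('wrist')[:,:,::-1]; a=env.read_camera('scene')[:,:,::-1]; b=env.read_camera('side')[:,:,::-1]
for n,i in zip('wab',(w,a,b)): cv2.imwrite(f'pics/l1{n}.png',i)
f=lambda i,x,y:cv2.resize(i[y:y+100,x:x+133],(400,300),interpolation=cv2.INTER_CUBIC)
cv2.imwrite("pics/c4.png",np.vstack([np.hstack([f(a,225,120),f(b,200,120)]),np.hstack([cv2.resize(w,(400,300)),np.zeros((300,400,3),np.uint8)])]))
E
```

```text
[0.54363176 0.0074147  0.22071269] [-1.79739218e+02 -1.19054443e-02  8.61177593e+01] [-10.25244132   1.20375499  -2.82489531] 0.010829358828860472
```

View pics/c4.png

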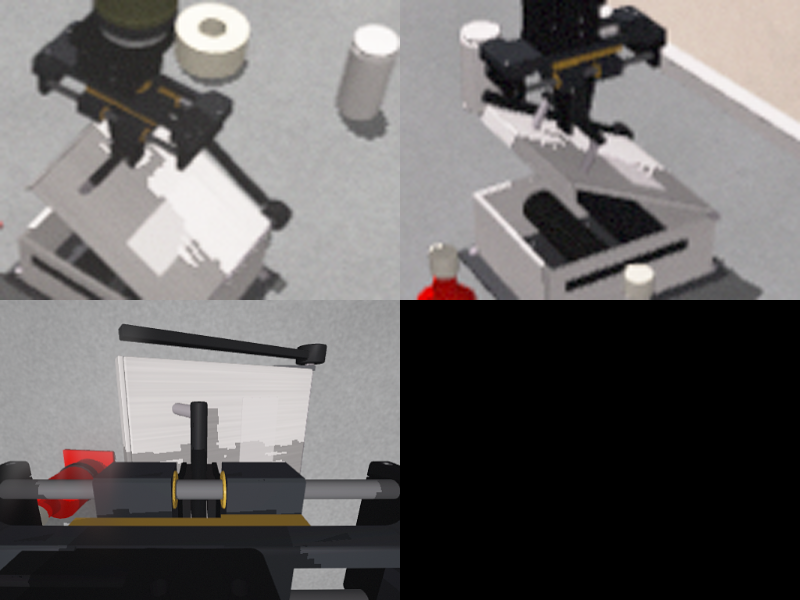

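The cover is up and the grip is holding. The pointer is clear of the gripper in the wrist view, from (120,332) to (312,353), running beside the cover's left edge. To get the pointer's angle I'll fit lines to the strip in the first pictures and cast them onto its vertical plane.

```bash
cat > ang.py <<'E'
from h import *
yaw=np.radians(-3.9); ux=np.array([np.cos(yaw),np.sin(yaw),0]); uy=np.array([-np.sin(yaw),np.cos(yaw),0])
H=np.array([.6755,-.001,.094])
def load(f):
    return {k:(v if v.ndim else float(v)) for k,v in np.load(f).items()}
def strip(n,img,a,b,P=None,yo=.106,thr=70):
    g=cv2.imread(img).max(2); m=np.zeros_like(g); a=np.array(a);b=np.array(b)
    cv2.line(m,tuple((a+.03*(b-a)).astype(int)),tuple((a+.82*(b-a)).astype(int)),255,11)
    ys,xs=np.where((m>0)&(g<thr)); vx,vy,x0,y0=cv2.fitLine(np.c_[xs,ys].astype(np.float32),cv2.DIST_HUBER,0,.01,.01).ravel()
    if vx<0: vx,vy=-vx,-vy
    L=np.hypot(*(b-a))/2*.75; out=[]
    for s in (-L,L):
        c,d=ray(n,(x0+s*vx,y0+s*vy),P); X=c+d*((H+yo*uy-c)@uy)/(d@uy); out.append(((X-H)@ux,X[2]-.094))
    (x1,z1),(x2,z2)=out; return round(float(np.arctan2(z1-z2,x2-x1)),3), np.round(out,4).tolist(), len(xs)
E
python3 - <<'E'
from ang import *
for yo in (.102,.106,.110):
    print(yo,strip('scene','pics/scene0.png',(273.7,145.5),(316.7,191),yo=yo), strip('side','pics/side0.png',(228.5,151.8),(273.3,164.2),yo=yo))
print('w1',strip('w','pics/w1.png',(229,93),(366,101),load('w1.npz')))
print('w2',strip('w','pics/w2raw.png',(236,59),(420,78),load('w2.npz')))
print('w3',strip('w','pics/l1w.png',(154,42),(400,68),load('w3.npz')))
# bar position vs cover angle; cover left edge front/back in wrist now
o=env.get_obs(); b=o['tool_pos']-[0,0,.001]; r=b-H; print('cover',np.arctan2(r[2],-r@ux)-np.arctan2(46,175), np.hypot(r[2],r@ux), np.arcsin(r[2]/.18095)-np.arctan2(46,175), o['force'])
E
```

```text
0.102 (0.527, [[-0.1671, 0.1077], [-0.0307, 0.0283]], 161) (0.525, [[-0.1744, 0.1064], [-0.0373, 0.0271]], 157)
0.106 (0.527, [[-0.1695, 0.103], [-0.0324, 0.0232]], 161) (0.525, [[-0.1724, 0.1039], [-0.0348, 0.0243]], 157)
0.11 (0.527, [[-0.172, 0.0984], [-0.0341, 0.0181]], 161) (0.525, [[-0.1703, 0.1013], [-0.0322, 0.0214]], 157)
w1 (0.494, [[-0.185, 0.0882], [-0.0456, 0.0131]], 819)
w2 (0.511, [[-0.1835, 0.1025], [-0.052, 0.0287]], 1945)
w3 (0.475, [[-0.1843, 0.1037], [-0.0586, 0.0391]], 2573)
cover 0.49852421116937523 0.1823841847210934 0.5060172738677706 [-8.06910921  0.50180362 -3.12843405]
```

Emit:
jog_arm(motion=[{"x":0,"y":0.06,"z":-0.09,"ax":0,"ay":0,"az":0},{"x":0,"y":0.06,"z":-0.09,"ax":0,"ay":0,"az":0},{"x":0,"y":0.05,"z":-0.09,"ax":0,"ay":0,"az":0},{"x":0,"y":0.05,"z":-0.08,"ax":0,"ay":0,"az":0},{"x":0,"y":0,"z":0,"ax":0,"ay":0,"az":0}])

```text
time_s: 8.55
tool_pos: [0.5457, 0.0073, 0.223]
tool_rot: [-179.8, 0.0, 86.1]
force: [-6.1, 1.1, -6.7]
grip_width: 0.0104
grasp_force: 50.0
```

Emit:
jog_arm(motion=[{"x":0,"y":0,"z":0,"ax":0,"ay":0,"az":0},{"x":0,"y":0,"z":0,"ax":0,"ay":0,"az":0},{"x":0,"y":0,"z":0,"ax":0,"ay":0,"az":0},{"x":0,"y":0,"z":0,"ax":0,"ay":0,"az":0},{"x":0,"y":0,"z":0,"ax":0,"ay":0,"az":0}])

```text
time_s: 9.05
tool_pos: [0.5456, 0.0073, 0.2229]
tool_rot: [-179.8, 0.0, 86.1]
force: [-6.5, 1.5, -7.0]
grip_width: 0.0104
grasp_force: 50.0
```

```bash
python3 - <<'E'
from ang import *
o=env.get_obs(); b=o['tool_pos']-[0,0,.001]; r=b-H; print(o['tool_pos'],'cover',np.arctan2(r[2],-r@ux)-np.arctan2(46,175), np.hypot(r[2],r@ux), np.arcsin(r[2]/.18095)-np.arctan2(46,175), o['force'],o['grasp_force'])
P=env.camera_params('wrist'); np.savez('w4.npz',**P)
w=env.read_camera('wrist')[:,:,::-1]; cv2.imwrite('pics/l2w.png',w)
a=env.read_camera('scene')[:,:,::-1]; b=env.read_camera('side')[:,:,::-1]
cv2.imwrite('pics/l2a.png',a); cv2.imwrite('pics/l2b.png',b)
f=lambda i,x,y:cv2.resize(i[y:y+90,x:x+100],(333,300),interpolation=cv2.INTER_CUBIC)
cv2.imwrite("pics/c5.png",np.vstack([cv2.resize(w[20:130,120:440],(800,275)),np.hstack([f(a,225,120),f(b,215,125),np.zeros((300,134,3),np.uint8)])]))
E
```

```text
[0.54564392 0.00727448 0.22292403] cover 0.5198529519494659 0.18246998385257737 0.5281452229397485 [-6.53968312  1.45504005 -6.99716059] 49.99637424945831
```

View pics/c5.png

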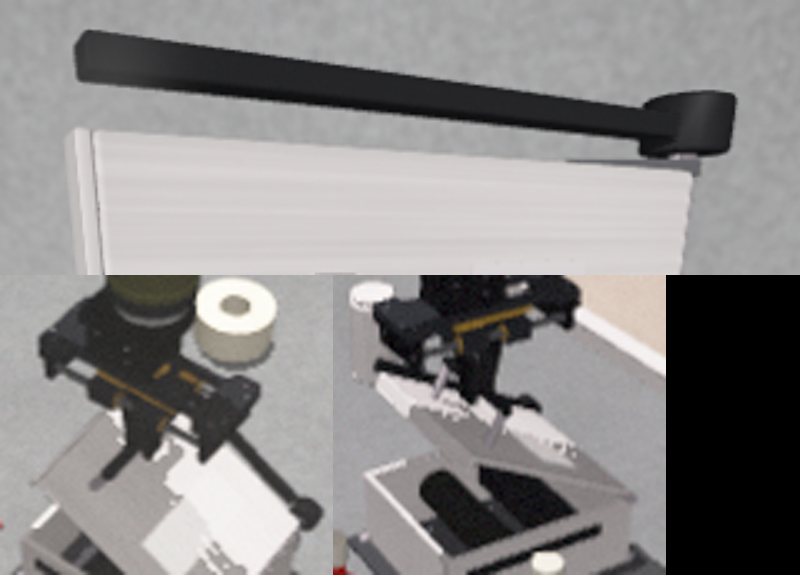

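The wrist crop shows the cover's left edge running nearly parallel to the pointer, from raw (158,72) to (396,89), with both front ends almost level. I'll compare the two angles by the same route in this one view.

```bash
python3 - <<'E'
from ang import *
P=load('w4.npz')
g=cv2.GaussianBlur(cv2.imread('pics/l2w.png'),(3,3),0).astype(float).mean(2)
def edge(c0,c1,y0,y1,sgn,h):
    xs=np.arange(c0,c1,4); ys=[]
    for x in xs:
        m=y0+(y1-y0)*(x-c0)/(c1-c0); r=np.arange(int(m-h),int(m+h)+1); d=sgn*(g[r+1,x]-g[r-1,x]); k=d.argmax()
        k=min(max(k,1),len(r)-2); den=d[k-1]-2*d[k]+d[k+1]; ys.append(r[k]+(0 if den==0 else .5*(d[k-1]-d[k+1])/den))
    vx,vy,x0,yy=cv2.fitLine(np.c_[xs,ys].astype(np.float32),cv2.DIST_HUBER,0,.01,.01).ravel()
    return [(x,yy+(x-x0)*vy/vx) for x in (c0,c1)], np.std(np.array(ys)-(yy+(xs-x0)*vy/vx))
for n,a,yo in (('cover top-left edge',(165,340,73,85,1,5),.092),('ptr inner bottom',(160,365,52.5,73,1,4),.102),('ptr outer top',(160,365,33,60.5,-1,4),.110)):
    pts,s=edge(*a)
    for dy in (-.003,0,.003):
        q=[]
        for uv in pts:
            c,d=ray('w',uv,P); X=c+d*((H+(yo+dy)*uy-c)@uy)/(d@uy); q.append(((X-H)@ux,X[2]-.094))
        (x1,z1),(x2,z2)=q; th=np.arctan2(z1-z2,x2-x1); off=z1*np.cos(th)+x1*np.sin(th)
        print(n,dy,round(float(s),2),'angle',round(float(th),3),'offset mm',round(off*1e3,1),np.round(q,4).tolist())
E
```

```text
cover top-left edge -0.003 0.15 angle 0.5 offset mm 13.9 [[-0.1806, 0.1146], [-0.0656, 0.0517]]
cover top-left edge 0 0.15 angle 0.5 offset mm -7.9 [[-0.1873, 0.0934], [-0.0568, 0.022]]
cover top-left edge 0.003 0.15 angle 0.5 offset mm -29.8 [[-0.194, 0.0721], [-0.0481, -0.0077]]
ptr inner bottom -0.003 0.12 angle 0.52 offset mm 7.2 [[-0.183, 0.113], [-0.0389, 0.0306]]
ptr inner bottom 0 0.12 angle 0.52 offset mm -8.1 [[-0.1879, 0.0982], [-0.0304, 0.0081]]
ptr inner bottom 0.003 0.12 angle 0.52 offset mm -23.4 [[-0.1928, 0.0833], [-0.0219, -0.0144]]
ptr outer top -0.003 0.05 angle 0.527 offset mm 15.0 [[-0.1793, 0.1217], [-0.0448, 0.0434]]
ptr outer top 0 0.05 angle 0.527 offset mm 3.5 [[-0.183, 0.1105], [-0.0384, 0.0264]]
ptr outer top 0.003 0.05 angle 0.527 offset mm -8.0 [[-0.1866, 0.0992], [-0.032, 0.0093]]
```

```bash
python3 - <<'E'
import cv2
b=cv2.imread('pics/l2b.png')[140:212,222:318]
cv2.imwrite('pics/c6.png',cv2.resize(b,(768,576),interpolation=cv2.INTER_CUBIC))
E
```

```text
(no output)
```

View pics/c6.png

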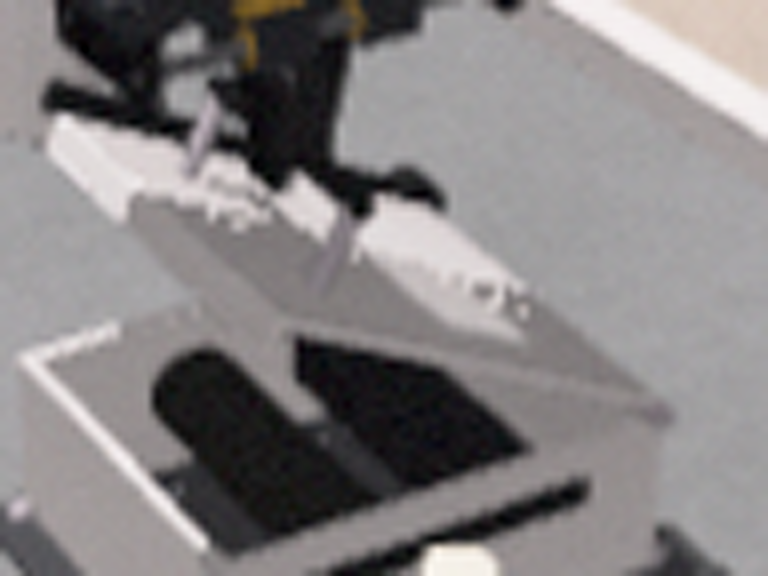

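The crop shows the cover's right edge from its front corner at (282,318) to the hinge corner at (655,403), well side-on to this camera. I'll fit that edge, and check the method on the shut picture, where the angle has to come out at 0.

```bash
python3 - <<'E'
from ang import *
def edge(img,c0,c1,y0,y1,sgn,h):
    g=cv2.GaussianBlur(cv2.imread(img),(3,1),0).astype(float).mean(2)
    xs=np.arange(c0,c1+1); ys=[]
    for x in xs:
        m=y0+(y1-y0)*(x-c0)/(c1-c0); r=np.arange(round(m-h),round(m+h)+1); d=sgn*(g[r+1,x]-g[r-1,x]); k=d.argmax()
        k=min(max(k,1),len(r)-2); den=d[k-1]-2*d[k]+d[k+1]; ys.append(r[k]+np.clip(.5*(d[k-1]-d[k+1])/den if den else 0,-1,1))
    vx,vy,x0,yy=cv2.fitLine(np.c_[xs,ys].astype(np.float32),cv2.DIST_HUBER,0,.01,.01).ravel()
    return [(x,yy+(x-x0)*vy/vx) for x in (c0,c1)], np.std(np.array(ys)-(yy+(xs-x0)*vy/vx))
def rep(n,img,cam,yo,*a):
    pts,s=edge(img,*a); q=[]
    for uv in pts:
        c,d=ray(cam,uv); X=c+d*((H+yo*uy-c)@uy)/(d@uy); q.append(((X-H)@ux,X[2]-.094))
    (x1,z1),(x2,z2)=q; th=np.arctan2(z1-z2,x2-x1); print(n,round(float(s),2),'angle',round(float(th),3),'off mm',round((z1*np.cos(th)+x1*np.sin(th))*1e3,1),np.round(q,4).tolist())
ln=lambda x,p,q:p[1]+(q[1]-p[1])*(x-p[0])/(q[0]-p[0])
p,q=(250.3,209.9),(304.1,191.8)
for sg in (1,-1): rep(f'shut {sg}','pics/side0.png','side',-.092,254,300,ln(254,p,q),ln(300,p,q),sg,2.5)
p,q=(257.2,179.3),(303.0,189.9)
for c1 in (285,298):
  for img in ('pics/l2b.png',): rep('open top',img,'side',-.092,261,c1,ln(261,p,q),ln(c1,p,q),1,2)
p,q=(258.5,181.6),(302,191.6)
rep('open bottom','pics/l2b.png','side',-.092,261,278,ln(261,p,q),ln(278,p,q),-1,2)
rep('open bottom','pics/l2b.png','side',-.092,261,298,ln(261,p,q),ln(298,p,q),-1,2)
E
```

```text
shut 1 0.14 angle -0.002 off mm -5.4 [[-0.199, -0.0059], [-0.0165, -0.0055]]
shut -1 0.05 angle -0.005 off mm 6.0 [[-0.1991, 0.0049], [-0.0174, 0.0059]]
open top 0.11 angle 0.516 off mm 7.3 [[-0.1745, 0.1074], [-0.0818, 0.0548]]
open top 0.11 angle 0.513 off mm 7.8 [[-0.1745, 0.1072], [-0.0272, 0.0243]]
open bottom 0.18 angle 0.508 off mm 0.1 [[-0.1743, 0.0972], [-0.1094, 0.061]]
open bottom 0.56 angle 0.502 off mm 1.0 [[-0.1743, 0.0968], [-0.0266, 0.0157]]
```

The check gives 0.00 shut, and the cover now reads about 0.515 against the pointer's 0.526. I'll raise it by roughly 0.01 rad and measure again.

Emit:
jog_arm(motion=[{"x":0,"y":0.06,"z":-0.07,"ax":0,"ay":0,"az":0},{"x":0,"y":0.06,"z":-0.07,"ax":0,"ay":0,"az":0},{"x":0,"y":0,"z":0,"ax":0,"ay":0,"az":0},{"x":0,"y":0,"z":0,"ax":0,"ay":0,"az":0},{"x":0,"y":0,"z":0,"ax":0,"ay":0,"az":0}])

```text
time_s: 9.7
tool_pos: [0.5468, 0.0072, 0.2241]
tool_rot: [-179.7, 0.0, 86.1]
force: [-5.2, 0.2, -7.6]
grip_width: 0.0106
grasp_force: 50.0
```

```bash
python3 - <<'E'
from ang import *
o=env.get_obs(); print(o['tool_pos'],o['force'],o['grip_width'],o['time_s'])
b=env.read_camera('side')[:,:,::-1].copy(); cv2.imwrite('pics/l3b.png',b)
P=env.camera_params('wrist'); np.savez('w5.npz',**P); cv2.imwrite('pics/l3w.png',env.read_camera('wrist')[:,:,::-1])
g=cv2.GaussianBlur(b,(3,1),0).astype(float).mean(2)
p,q=(257.2,179.0),(303.0,189.9)
for c1 in (285,298):
    xs=np.arange(261,c1+1); ys=[]
    for x in xs:
        m=p[1]+(q[1]-p[1])*(x-p[0])/(q[0]-p[0]); r=np.arange(round(m-2),round(m+2)+1); d=g[r+1,x]-g[r-1,x]; k=min(max(d.argmax(),1),len(r)-2)
        den=d[k-1]-2*d[k]+d[k+1]; ys.append(r[k]+np.clip(.5*(d[k-1]-d[k+1])/den if den else 0,-1,1))
    vx,vy,x0,yy=cv2.fitLine(np.c_[xs,ys].astype(np.float32),cv2.DIST_HUBER,0,.01,.01).ravel(); out=[]
    for x in (261,c1):
        c,d=ray('side',(x,yy+(x-x0)*vy/vx)); X=c+d*((H-.092*uy-c)@uy)/(d@uy); out.append(((X-H)@ux,X[2]))
    (x1,z1),(x2,z2)=out; print('cover',np.arctan2(z1-z2,x2-x1))
print('pointer still',strip('w','pics/l2w.png',(152,42),(400,68),load('w4.npz'))[0],strip('w','pics/l3w.png',(152,42),(400,68),load('w5.npz'))[0])
E
```

```text
[0.54680111 0.0071873  0.224133  ] [-5.1566227   0.23529236 -7.64858172] 0.010558114900229221 9.7
cover 0.529752190526304
cover 0.5212499421827397
pointer still 0.488 0.495
```

The cover now reads 0.521–0.530 against the pointer's 0.525–0.527. The grip is firm and the pose steady, so I'm handing in.

```bash
python3 -c "
from cell import env
print(env.sign_off())"
```

```text
the job is handed in; nothing more can be done
None
```

I pressed the bare canister's nozzle cap to its stop and let it spring back with the cover shut; the cover is now held by its bar at about 0.525 rad, in line with the pointer (about 0.526 rad), and the job is handed in with no verdict returned.

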